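# Open the coffee-money box with its key and hold the sprung latch back

## Robot

A 7-joint arm with a two-finger parallel gripper is mounted at the origin on the work surface. World frame = base frame: x ahead of the robot, y to its left, z up, the work surface at z = 0. Lengths are in m, angles in rad, forces in N, time in s.
With the tool pointing down it reaches from about 0.4 to 0.85 m from the base axis. Payload 10.4 kg.
Tool frame: the origin (TCP) lies midway between the tips of the shut fingers; the grasp point (between the pads) lies manip.hold_point_z behind it (manip.hold_point_z is the distance from the TCP to the grasp point, in m); z points along the fingers, y is the line along which they close (so a half turn about z gives the same grasp; the last joint's range is limited). The gripper opens to 87 mm and grips with 3 to 60 N. Pads are 19 mm wide; open, the fingers measure 117 mm over their backs; the gripper's body (75 mm by 190 mm) begins 51 mm behind the grasp point.
Start: joints at [-1.307, 0.332, -0.065, 1.46, 0.022, 1.35, -0.088], TCP at [0.177, 0.599, 0.223] pointing down, gripper open.
Joint ranges: [-2.6, 2.6], [-0.5, 2.12], [-1.47, 1.34], [0.16, 2.42], [-1.27, 4.41], [0.06, 2.06], [-2.6, 2.6]. Speed limits (rad/s): [2.22, 2.22, 2.79, 2.79, 3.14, 3.14, 3.14].

## Interface

Orientations are given as a rotation vector (axis times angle).
In Python, from bench import manip gives the robot as it stands.
- The arm moves only by the tool jog_arm, never from a script. Its argument "rows" is a list of rows, each a list of 4 numbers: the shift along the tool's x, y, z in mm, then the turn about the tool's z in degrees. A call has exactly 5 rows; each row shifts and turns the commanded pose from where the row before left it, along the tool's axes as they then stand; what a row does not reach is not made up. A row lasts 1/10 s, in which the tool goes at most 50 mm and 8.59 degrees, less where a joint would pass 70% of its speed; a pose out of reach is approached as far as the arm can. A call is refused whole if a number of a shift passes 50 or a number of a turn 8.59, either way. A call with a gripper value outside its range is refused whole. "grip" is the finger opening in mm, from 0 to 87, set as the call begins (left out, the last holds). The fingers move at their own pace and stop on an object; "squeeze" is the grip in N (left out, the last holds). Time passes only in rows, so rows that do not move let the fingers close, or fill a call up. It gives the time, the measured TCP pose, the force, the opening and the grip force at its end, in the units of the state.
- manip.read_state(): the state, without advancing time (a new reading comes with each control period).
- manip.get_image(name): name is "scene" or "top" or "wrist"; returns (picture, depth): 384x512x3 uint8, red, green, blue; 384x512 float32, m along the optical axis (not along the pixel's ray), 0 where there is no reading.
- manip.camera_info(name): a dict with "fx", "fy", "cx", "cy" (pixels), "pose" (4x4, takes a point from camera to world coordinates). Camera axes: x right, y down, z forward; pixel columns grow to the right and rows downward; lengths in m; the calibration is good to about 2 mm. A picture is of the moment at which its call begins: read the wrist's pose just before it. camera_info takes no time and is no camera call; for the wrist camera it gives the pose at the moment of the call.
- manip.finish_job(): hands the job in; it is judged then, once.
The state is a dict: "clock": time; "joint_positions": joint angles; "joint_velocities": joint speeds; "effort": joint torques, N m; "tool_pos": TCP position; "tool_rot": TCP orientation; "ft_force": force on the tool from outside, world axes, zero at the start; "torque": the same for the moment, N m; "grip_width": opening from 0.0 (shut) to 1.0 (fully open); "finger_force": force on a finger pad.
Only numpy, scipy, OpenCV 4.12 (cv2) and the standard library are available. Lean on these libraries where they do the work, as an engineer would, in place of code of your own. Each camera call takes 0.05 s, during which the arm holds its last target. There are 200 camera calls.

## Task

Slide the money box's key (the one with the wide rectangular head) straight up out of the slotted key block, push it fully home in the lock on top of the grey coffee-money box - two pins stick, so it may need a little wiggle - and turn it a quarter clockwise against the spring. Finish still gripping the key and holding it turned, so that the latch stays drawn back while I lift the lid. Leave the other keys and the things standing about where they are.

Things in the scene. Friction and masses are not known exactly. Their poses are not given: they have to be found in the camera images.
- box_key: the money box's key, 30 g, blade down in any of the block's three slots, its collar resting on the block. Black plastic head, a wide rectangle 34 mm wide (x) and 9 mm thick (y), flat top at z = +34 mm, bottom at +4 mm, over a collar 20 x 9 x 4 mm. Origin: centre of the collar's underside, where the blade begins; z up through the head. Works either way round (half a turn about z)
- key_tip (a point): the point of that key's blade, 35 mm below the key's origin. Flat steel blade 10 mm wide (x), 3.4 mm thick (y); its full width ends 30 mm below the origin, then a 90-degree point
- disc_key: another key in the block, not for this lock: same blade and collar, but a small round disc head 22 mm across and 9 mm thick, top at z = +25 mm. Origin and axes as for box_key
- slim_key: another key in the block, not for this lock: same blade and collar, but a narrow head 13 mm wide and 9 mm thick, top at z = +34 mm. Origin and axes as for box_key
- keyblock: oak block fixed to the counter, 170 mm long (its x), 42 mm wide (y), 45 mm tall, with three slots end to end along x, at x = -50, 0 and +50 mm, each 12 x 5.4 mm and 40 mm deep. Origin: centre of its underside
- moneybox: grey steel coffee-money box bolted down, 222 mm deep (its x), 174 mm wide (y), 90 mm tall. Origin: centre of its underside; -x side is the front. A steel latch case 50 x 62 mm rises 14 mm above the top along the front edge and carries the lock; behind it a brass latch tongue runs into a steel keeper (30 mm wide, 45 mm behind the lock, top 105 mm above the counter) on the lid
- keyhole (a point): centre of the keyway's mouth in the brass lock face, 106 mm above the counter, 78 mm to -x of the box's origin; axes as the box's, z up. At rest the keyway runs along x: 11.6 mm long (x), 5.0 mm wide (y), over 36 mm deep, countersunk 2.5 mm at 45 degrees. Fully home, the key's collar sits on the face and the key's origin is at this point
- pins (a point): two sticky pins in the +x end of the keyway, this point between them, 16.5 mm below the face; they meet the key's point when the key's origin is 21 and 12 mm above the face. Pushed straight down each takes roughly 8 to 30 N to pass; pressed sideways along the keyway (+x) about 6 N. A pin once moved aside stays aside
- cylinder (a joint): turn of the lock cylinder in rad: 0 at rest (keyway along the box's x), growing clockwise seen from above, stop at 1.57. It turns with the key; the blade has about 0.17 rad of play in the keyway, and the grip gives a little, so the key turns 0.2 to 0.25 rad further. A spring turns it back with 0.02 N m at rest, rising to 0.13 N m at the stop: let go, it returns to 0
- carafe: glass carafe with a cork, 92 mm across, 252 mm tall. Origin: centre of its underside
- mug: white mug, 82 mm across, 92 mm tall, handle at its +y. Origin: centre of its underside
- cup: small blue cup, 62 mm across, 58 mm tall. Origin: centre of its underside
- sugar: white sugar jar with a metal cap, 72 mm across, 85 mm tall. Origin: centre of its underside
- teaspoon: steel teaspoon 140 mm long, lying along its x
Mind the look-alikes: they are no part of the job. Of the things that look like the keyblock, take the one that is farthest to the robot's right at the start.

How it is judged:
On the way, in this order (a step that is already met when the one before it is completed fails the run):
1. the money box's key is drawn up out of its slot, in the fingers (z of box_key in the frame of keyblock above 0.081 m and contact force between the fingers and box_key above 2 N), for 0.1 s.
2. the key is fully home in the lock, before it is turned (z of box_key in the frame of keyhole between -0.003 and 0.003 m and horizontal distance between box_key and keyhole below 0.004 m and angle between box_key's own z axis and vertical below 0.12 rad and contact force between the fingers and box_key above 2 N and value of joint cylinder below 0.35 rad), for 0.1 s.
At the end, for the whole second after the job is handed in: The cylinder is held turned by at least 1.2 rad of its quarter turn; the key is fully home (within 3 mm in height, 4 mm sideways, 0.12 rad of upright) and gripped with more than 2 N; the other keys and every other loose thing are within 40 mm of where they began (value of joint cylinder above 1.2 rad and z of box_key in the frame of keyhole between -0.003 and 0.003 m and horizontal distance between box_key and keyhole below 0.004 m and angle between box_key's own z axis and vertical below 0.12 rad and contact force between the fingers and box_key above 2 N and velocity of joint cylinder below 0.2 rad/s and distance of each of carafe, mug, cup, sugar, teaspoon, disc_key, slim_key from where it was at the start of the episode below 0.04 m); the arm keeps its last pose, push and grip.
It fails at once if another key, or the carafe, mug, cup, sugar jar or teaspoon, is moved by more than 40 mm (distance of any of carafe, mug, cup, sugar, teaspoon, disc_key, slim_key from where it was at the start of the episode above 0.04 m).
It also fails if it takes over 58 s, if anything falls off the work surface, if the arm or the gripper's body presses on something with over 40 N, if the wrist force passes 120 N, or if a joint passes its speed limit or range.

## Working session

There is one attempt and no reset: what is moved stays moved. The work goes in short steps, Python scripts to look and compute and a tool call to move; the robot and the scene stay as the last step left them, time stands still between calls to the robot, and variables do not carry over. Pictures are saved under pics/ and viewed, at most 10 in all, crops included, and the job is handed in when it is done.

Besides the shell and the picture viewer there is one more tool, called by a JSON object that holds its "method" and its "body", one argument or row to a line. jog_arm: Moves the arm, as the interface text tells. Its arguments: {"type":"object","properties":{"rows":{"type":"array","items":{"type":"array","items":{"type":"number"}}},"grip":{"type":"number"},"squeeze":{"type":"number"}},"required":["rows"]}

```bash
ls; mkdir -p pics; cat > h.py <<'E'
import numpy as np, cv2
from bench import manip
from scipy.spatial.transform import Rotation as R
def cap(n,tag):
    i=manip.camera_info(n); p,d=manip.get_image(n)
    np.savez(f'pics/{tag}.npz',p=p,d=d,K=[i['fx'],i['fy'],i['cx'],i['cy']],T=i['pose'])
    cv2.imwrite(f'pics/{tag}.png',p[:,:,::-1]); return p,d,i
def load(tag): return np.load(f'pics/{tag}.npz')
def pt(z,u,v,zw=None):
    fx,fy,cx,cy=z['K']; T=np.array(z['T']); r=np.array([(u-cx)/fx,(v-cy)/fy,1])
    if zw is None: s=z['d'][int(v),int(u)]
    else: s=(zw-T[2,3])/(T[:3,:3]@r)[2]
    return T[:3,:3]@(r*s)+T[:3,3]
def proj(z,P):
    fx,fy,cx,cy=z['K']; T=np.array(z['T']); c=T[:3,:3].T@(np.array(P)-T[:3,3]); return fx*c[0]/c[2]+cx, fy*c[1]/c[2]+cy
E
python3 - <<'E'
from h import *
s=manip.read_state(); print(s, manip.hold_point_z)
a=cap('scene','s0')[0]; b=cap('top','t0')[0]; cap('wrist','w0')
for n in('s0','t0','w0'):
    z=load(n); print(z['K'],np.round(z['T'],3).tolist())
E
```

```text
pics
{'clock': 0.0, 'joint_positions': array([-1.30657706,  0.33290873, -0.06471912,  1.46092515,  0.02160718,
        1.34989828, -0.08852544]), 'joint_velocities': array([-4.01422906e-04,  4.85037379e-04, -6.18615160e-04, -1.76577099e-03,
       -6.35089850e-04, -7.98495095e-05, -3.56246162e-04]), 'effort': array([-7.34528767e-04, -6.23257613e+01,  2.42230610e-02, -3.89884043e+01,
       -6.13196357e-02,  4.02495638e-02,  1.51807931e-04]), 'tool_pos': array([0.17670292, 0.59910248, 0.22173869]), 'tool_rot': array([-4.48948662e-01, -3.10920606e+00,  2.25669868e-03]), 'ft_force': array([-0.52213022, -0.10290229,  0.36351086]), 'torque': array([ 0.04693542, -0.03056491,  0.03613716]), 'finger_force': 0.0, 'grip_width': 0.9990360161498313} 0.0187
[358.89764729 358.89764729 258.71064795 186.4953332 ] [[-0.842, 0.333, -0.424, 0.911], [0.539, 0.492, -0.684, 0.707], [-0.019, -0.804, -0.594, 0.718], [0.0, 0.0, 0.0, 1.0]]
[405.00590833 405.00590833 256.45053212 193.96191331] [[0.015, -0.997, 0.077, 0.406], [-1.0, -0.013, 0.017, -0.008], [-0.016, -0.078, -0.997, 1.206], [0.0, 0.0, 0.0, 1.0]]
[294.48811172 294.48811172 256.45165109 189.29214671] [[0.282, 0.928, 0.245, 0.109], [0.96, -0.272, -0.074, 0.619], [-0.002, 0.256, -0.967, 0.386], [0.0, 0.0, 0.0, 1.0]]
```

View pics/t0.png

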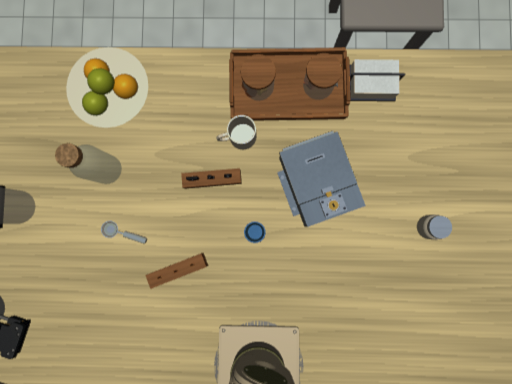

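View pics/s0.png

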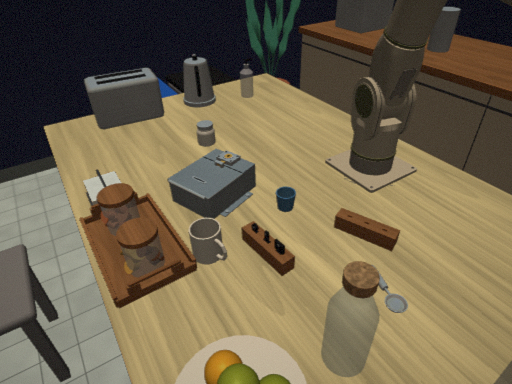

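The top view shows the keyed block at about (211,178). The look-alike at (177,271) is empty and further left. The money box is at (320,180) with its lock at about (333,205), mug (241,131), cup (255,232), carafe (68,155), spoon (125,233), sugar (436,227).

```bash
python3 - <<'E'
from h import *
z=load('t0')
for n,u,v in [('b1',183,181),('b2',240,176),('mid',203,178),('lock',333,205),('mug',241,131),('cup',255,232),('carafe',68,155)]: print(n,np.round(pt(z,u,v),3))
a=z['p'][160:200,170:250,::-1]; b=z['p'][180:220,300:380,::-1]
cv2.imwrite('pics/c1.png',cv2.resize(np.vstack([a,b]),None,fx=7,fy=7,interpolation=cv2.INTER_CUBIC))
s=manip.read_state(); Rt=R.from_rotvec(s['tool_rot']).as_matrix(); print(np.round(Rt,3)); 
T=np.array(load('w0')['T']); print(np.round(Rt.T@(T[:3,3]-s['tool_pos']),4),np.round(Rt.T@T[:3,:3],3))
E
```

```text
b1 [0.53  0.224 0.047]
b2 [0.547 0.059 0.048]
mid [0.54  0.166 0.046]
lock [ 0.464 -0.197  0.109]
mug [0.689 0.061 0.004]
cup [0.386 0.015 0.006]
carafe [0.567 0.461 0.253]
[[-0.959  0.283 -0.   ]
 [ 0.283  0.959 -0.001]
 [-0.    -0.001 -1.   ]]
[ 0.0705 -0.0005 -0.1638] [[ 0.001 -0.967 -0.256]
 [ 1.     0.001 -0.001]
 [ 0.001 -0.256  0.967]]
```

View pics/c1.png

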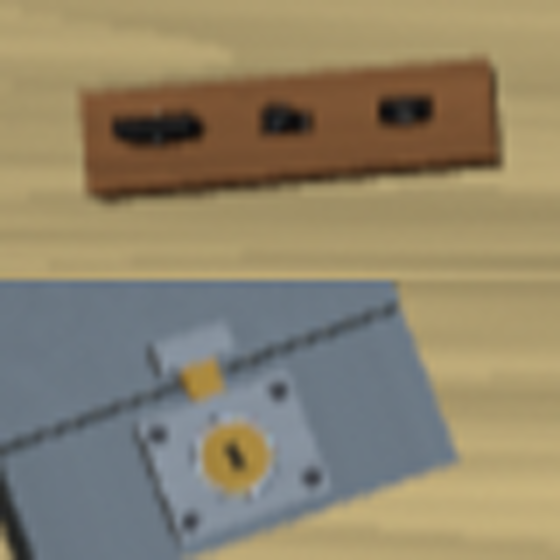

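Left key, at about (193,178) in the full picture, has the widest head. The keyway runs up-left towards the tongue. I'll move the wrist over the block.

```bash
cat >> h.py <<'E'
def plan(P,yaw,n,start=None):
    """rows (mm,deg) for n steps to TCP P with tool-x at yaw deg, tool vertical"""
    s=manip.read_state(); M=R.from_rotvec(s['tool_rot']).as_matrix()
    p0=s['tool_pos']; y0=np.degrees(np.arctan2(M[1,0],M[0,0]))
    dy=yaw-y0
    print('from',np.round(p0,4),'yaw',round(y0,2),'dyaw',round(dy,2),'j',np.round(s['joint_positions'],2),'t',s['clock'])
    p=np.array(p0); rows=[]
    for i in range(n):
        y=np.radians(y0+dy*i/n); X=np.array([np.cos(y),np.sin(y),0]); Y=np.array([np.sin(y),-np.cos(y),0])
        g=p0+(np.array(P)-p0)*(i+1)/n-p; a=[round(1000*X@g,1),round(1000*Y@g,1),round(-1000*g[2],1)]
        p=p+(a[0]*X+a[1]*Y)/1000+np.array([0,0,-a[2]/1000]); rows.append(a+[round(-dy/n,2)])
    for i in range(0,n,5): print(rows[i:i+5])
E
python3 -c "
from h import *
plan([.536,.17,.215],96,15)"
```

```text
from [0.1767 0.5992 0.222 ] yaw 163.57 dyaw -67.57 j [-1.31  0.33 -0.06  1.46  0.02  1.35 -0.09] t 0.15
[[np.float64(-31.1), np.float64(-20.7), np.float64(0.5), np.float64(4.5)], [np.float64(-32.6), np.float64(-18.1), np.float64(0.4), np.float64(4.5)], [np.float64(-33.9), np.float64(-15.6), np.float64(0.5), np.float64(4.5)], [np.float64(-35.0), np.float64(-12.8), np.float64(0.5), np.float64(4.5)], [np.float64(-36.0), np.float64(-10.1), np.float64(0.4), np.float64(4.5)]]
[[np.float64(-36.6), np.float64(-7.2), np.float64(0.5), np.float64(4.5)], [np.float64(-37.1), np.float64(-4.3), np.float64(0.5), np.float64(4.5)], [np.float64(-37.2), np.float64(-1.4), np.float64(0.4), np.float64(4.5)], [np.float64(-37.3), np.float64(1.6), np.float64(0.5), np.float64(4.5)], [np.float64(-37.1), np.float64(4.5), np.float64(0.5), np.float64(4.5)]]
[[np.float64(-36.6), np.float64(7.4), np.float64(0.4), np.float64(4.5)], [np.float64(-35.8), np.float64(10.2), np.float64(0.5), np.float64(4.5)], [np.float64(-35.0), np.float64(13.0), np.float64(0.5), np.float64(4.5)], [np.float64(-33.9), np.float64(15.8), np.float64(0.4), np.float64(4.5)], [np.float64(-32.5), np.float64(18.3), np.float64(0.5), np.float64(4.5)]]
```

{"method": "jog_arm", "body": {
  "rows": [
    [-31,-21,0.5,4.5],
    [-33,-18,0.5,4.5],
    [-34,-16,0.5,4.5],
    [-35,-13,0.5,4.5],
    [-36,-10,0.5,4.5]
  ]
}}

```text
clock: 0.65
tool_pos: [0.2974, 0.4542, 0.2199]
tool_rot: [-1.052, -2.96, 0.0]
ft_force: [0.7, 0.4, -0.1]
grip_width: 1.0
finger_force: 0.0
```

{"method": "jog_arm", "body": {
  "rows": [
    [-37,-7,0.5,4.5],
    [-37,-4,0.5,4.5],
    [-37,-1,0.5,4.5],
    [-37,2,0.5,4.5],
    [-37,4,0.5,4.5]
  ]
}}

```text
clock: 1.15
tool_pos: [0.4176, 0.3122, 0.2174]
tool_rot: [-1.609, -2.698, 0.0]
ft_force: [0.5, 1.1, -0.4]
grip_width: 1.003
finger_force: 0.0
```

{"method": "jog_arm", "body": {
  "rows": [
    [-37,7,0.5,4.5],
    [-36,10,0.5,4.5],
    [-35,13,0.5,4.5],
    [-34,16,0.5,4.5],
    [-32,18,0.5,4.5]
  ]
}}

```text
clock: 1.65
tool_pos: [0.5371, 0.1687, 0.2149]
tool_rot: [-2.104, -2.332, 0.0]
ft_force: [0.5, 0.3, -0.5]
grip_width: 0.998
finger_force: 0.0
```

{"method": "jog_arm", "body": {
  "rows": [
    [0,0,0,0],
    [0,0,0,0],
    [0,0,0,0],
    [0,0,0,0],
    [0,0,0,0]
  ]
}}

```text
clock: 2.15
tool_pos: [0.5359, 0.1711, 0.2151]
tool_rot: [-2.098, -2.338, -0.0]
ft_force: [0.2, -0.9, -0.6]
grip_width: 1.0
finger_force: 0.0
```

```bash
python3 - <<'E'
from h import *
cap('wrist','w1'); z=load('w1'); print(manip.read_state()['joint_positions'].round(3))
c=[proj(z,[.535,.197,.08]),proj(z,[.54,.14,.045]),proj(z,[.545,.06,.05])]; print(np.round(c))
cv2.imwrite('pics/w1b.png',cv2.resize(z['p'][:,:,::-1],None,fx=1.55,fy=1.55,interpolation=cv2.INTER_CUBIC))
E
```

```text
[-0.749  0.201  0.414  1.662 -0.084  1.296 -0.212]
[[259. 156.]
 [258. 199.]
 [255. 262.]]
```

View pics/w1b.png

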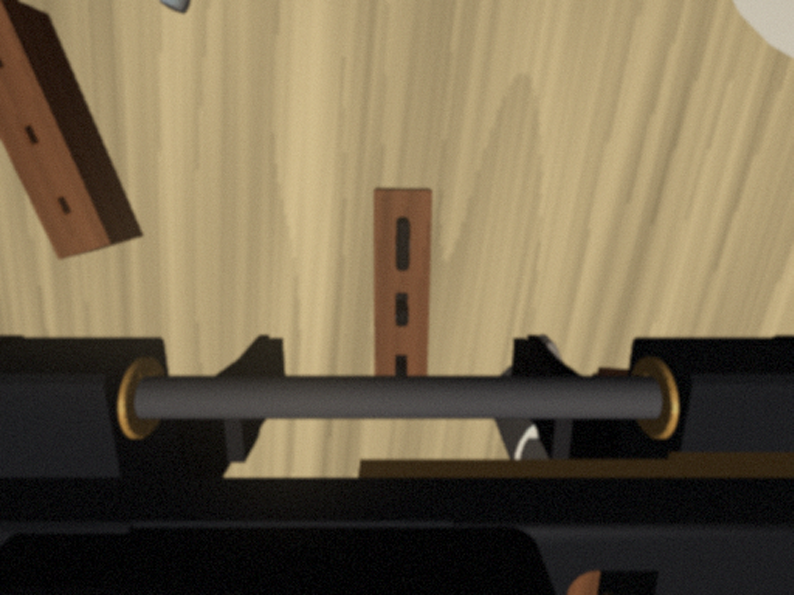

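The box key (wide, ~34 mm) is at (402,243) in the enlarged wrist view; the disc key is at (402,309) and the slim key at (402,366). Block spans columns 375–432. Next I'll get the position of the head's top face from depth and image segmentation.

```bash
python3 - <<'E'
from h import *
for tag,box in (('w1',(130,180,235,285)),('t0',(170,186,182,203))):
    z=load(tag); r0,r1,c0,c1=box; p=z['p'].astype(int); 
    m=np.zeros(p.shape[:2],bool); m[r0:r1,c0:c1]=p[r0:r1,c0:c1].sum(2)<130
    v,u=np.nonzero(m); Q=np.array([pt(z,a,b) for a,b in zip(u,v)])
    print(tag,m.sum(),'uv',u.mean().round(1),v.mean().round(1),u.min(),u.max(),v.min(),v.max(),'z pct',np.percentile(Q[:,2],[5,50,80,95]).round(4))
    T=Q[Q[:,2]>.072]; 
    if len(T)>5:
        xy=T[:,:2]; w,V=np.linalg.eigh(np.cov(xy.T)); d=V[:,1]; 
        e=cv2.minAreaRect((xy*1e4).astype(np.float32)); print('top',T.mean(0).round(4),'rect',np.array(e[0])/1e4,e[1],e[2],'ang',np.degrees(np.arctan2(d[1],d[0])))
# block top edges in w1
z=load('w1'); p=z['p'].astype(int)
Q=[]
for v in range(124,240,2):
    for u in range(225,300):
        q=pt(z,u,v)
        if .040<q[2]<.052 : Q.append(q)
Q=np.array(Q); print('blk z',np.median(Q[:,2])); e=cv2.minAreaRect((Q[:,:2]*1e4).astype(np.float32)); print(np.array(e[0])/1e4,e[1],e[2])
E
```

```text
w1 186 uv 259.3 157.7 256 263 141 173 z pct [0.0785 0.0806 0.0811 0.0817]
top [0.5354 0.1944 0.0805] rect [0.53554067 0.1948344 ] (72.16624450683594, 316.2904968261719) 6.236653804779053 ang 95.67399399516589
t0 41 uv 192.2 178.2 186 198 177 180 z pct [0.0457 0.0774 0.0802 0.0823]
top [0.5366 0.194  0.0792] rect [0.53680703 0.19375286] (51.70661926269531, 309.125244140625) 6.545395374298096 ang 93.71620186387027
blk z 0.04690073894595248
[0.53913223 0.15917354] (419.26556396484375, 1368.3919677734375) 5.588837623596191
```

{"method": "jog_arm", "body": {
  "rows": [
    [12,1,20,0.4],
    [11,1,30,0],
    [0,0,35,0],
    [0,0,35,0],
    [0,0,20,0]
  ]
}}

```text
clock: 2.7
tool_pos: [0.5345, 0.1932, 0.0723]
tool_rot: [-2.107, -2.329, 0.004]
ft_force: [-0.5, 0.1, 0.9]
grip_width: 1.003
finger_force: 0.0
```

{"method": "jog_arm", "body": {
  "rows": [
    [0,0,12,0],
    [0,0,8,0],
    [0,0,4,0],
    [0,0,0,0],
    [0,0,0,0]
  ]
}}

```text
clock: 3.2
tool_pos: [0.5366, 0.1934, 0.0519]
tool_rot: [2.109, 2.328, 0.002]
ft_force: [-0.5, -0.3, 0.4]
grip_width: 0.997
finger_force: 0.0
```

{"method": "jog_arm", "body": {
  "rows": [
    [1,-0.6,0.5,0],
    [0,0,0,0],
    [0,0,0,0],
    [0,0,0,0],
    [0,0,0,0]
  ],
  "grip": 0,
  "squeeze": 45
}}

```text
clock: 3.7
tool_pos: [0.5353, 0.1941, 0.0506]
tool_rot: [-2.109, -2.329, -0.0]
ft_force: [0.0, -0.2, -0.6]
grip_width: 0.629
finger_force: 0.0
```

{"method": "jog_arm", "body": {
  "rows": [
    [0,0,0,0],
    [0,0,0,0],
    [0,0,0,0],
    [0,0,0,0],
    [0,0,0,0]
  ]
}}

```text
clock: 4.2
tool_pos: [0.5353, 0.1941, 0.0505]
tool_rot: [-2.109, -2.329, -0.0]
ft_force: [-0.1, -0.4, 0.2]
grip_width: 0.174
finger_force: 0.0
```

{"method": "jog_arm", "body": {
  "rows": [
    [0,0,0,0],
    [0,0,0,0],
    [0,0,0,0],
    [0,0,0,0],
    [0,0,0,0]
  ]
}}

```text
clock: 4.7
tool_pos: [0.5355, 0.1942, 0.0506]
tool_rot: [2.109, 2.328, 0.001]
ft_force: [2.1, 0.2, -0.2]
grip_width: 0.101
finger_force: 45.0
```

{"method": "jog_arm", "body": {
  "rows": [
    [0,0,-6,0],
    [0,0,-10,0],
    [0,0,-12,0],
    [0,0,-12,0],
    [0,0,-10,0]
  ]
}}

```text
clock: 5.2
tool_pos: [0.5351, 0.1943, 0.1019]
tool_rot: [-2.108, -2.328, -0.0]
ft_force: [0.7, 0.1, -0.1]
grip_width: 0.101
finger_force: 45.0
```

{"method": "jog_arm", "body": {
  "rows": [
    [0,0,-20,0],
    [0,0,-25,0],
    [0,0,-30,0],
    [0,0,-25,0],
    [0,0,-10,0]
  ]
}}

```text
clock: 5.7
tool_pos: [0.536, 0.1944, 0.2136]
tool_rot: [2.108, 2.328, 0.005]
ft_force: [0.8, 0.2, -0.7]
grip_width: 0.103
finger_force: 45.0
```

```bash
python3 - <<'E'
from h import *
z=load('t0')
# lock: brass face centroid & latch case in top view
p=z['p']; hsv=cv2.cvtColor(p,cv2.COLOR_RGB2HSV)
m=(hsv[...,0]>12)&(hsv[...,0]<30)&(hsv[...,1]>120); mm=np.zeros_like(m); mm[185:215,320:345]=m[185:215,320:345]
n,l,s,c=cv2.connectedComponentsWithStats(mm.astype(np.uint8))
for i in range(1,n):
    if s[i,4]>2: print(s[i],c[i].round(2),pt(z,*c[i],.106).round(4))
plan([.46,-.197,.215],150,20)
E
```

```text
[326 192   5   5  18] [328.22 193.94] [ 0.4936 -0.1848  0.106 ]
[329 201   9   9  61] [333.   204.72] [ 0.4645 -0.1977  0.106 ]
from [0.536  0.1944 0.2136] yaw 95.67 dyaw 54.33 j [-0.78  0.22  0.4   1.65 -0.09  1.29 -0.26] t 5.7
[[np.float64(-19.1), np.float64(-5.7), np.float64(-0.1), np.float64(-2.72)], [np.float64(-18.8), np.float64(-6.6), np.float64(-0.0), np.float64(-2.72)], [np.float64(-18.5), np.float64(-7.5), np.float64(-0.1), np.float64(-2.72)], [np.float64(-18.1), np.float64(-8.4), np.float64(-0.1), np.float64(-2.72)], [np.float64(-17.7), np.float64(-9.2), np.float64(-0.1), np.float64(-2.72)]]
[[np.float64(-17.2), np.float64(-10.0), np.float64(-0.0), np.float64(-2.72)], [np.float64(-16.7), np.float64(-10.9), np.float64(-0.1), np.float64(-2.72)], [np.float64(-16.2), np.float64(-11.6), np.float64(-0.1), np.float64(-2.72)], [np.float64(-15.6), np.float64(-12.4), np.float64(-0.0), np.float64(-2.72)], [np.float64(-15.1), np.float64(-13.1), np.float64(-0.1), np.float64(-2.72)]]
[[np.float64(-14.3), np.float64(-13.8), np.float64(-0.1), np.float64(-2.72)], [np.float64(-13.8), np.float64(-14.5), np.float64(-0.0), np.float64(-2.72)], [np.float64(-13.0), np.float64(-15.1), np.float64(-0.1), np.float64(-2.72)], [np.float64(-12.3), np.float64(-15.7), np.float64(-0.1), np.float64(-2.72)], [np.float64(-11.5), np.float64(-16.2), np.float64(-0.1), np.float64(-2.72)]]
[[np.float64(-10.7), np.float64(-16.8), np.float64(-0.0), np.float64(-2.72)], [np.float64(-10.0), np.float64(-17.3), np.float64(-0.1), np.float64(-2.72)], [np.float64(-9.1), np.float64(-17.8), np.float64(-0.1), np.float64(-2.72)], [np.float64(-8.2), np.float64(-18.1), np.float64(-0.0), np.float64(-2.72)], [np.float64(-7.4), np.float64(-18.5), np.float64(-0.1), np.float64(-2.72)]]
```

```bash
python3 - <<'E'
from h import *
np.set_printoptions(legacy='1.25')
plan([.501,-.182,.215],203.9,15)
E
```

```text
from [0.536  0.1944 0.2136] yaw 95.67 dyaw 108.23 j [-0.78  0.22  0.4   1.65 -0.09  1.29 -0.26] t 5.7
[[-24.7, -4.8, -0.1, -7.22], [-24.0, -7.9, -0.1, -7.22], [-22.8, -10.8, -0.1, -7.22], [-21.2, -13.6, -0.1, -7.22], [-19.3, -16.1, -0.1, -7.22]]
[[-17.2, -18.5, -0.1, -7.22], [-14.7, -20.4, -0.1, -7.22], [-12.1, -22.2, -0.1, -7.22], [-9.1, -23.5, -0.0, -7.22], [-6.2, -24.4, -0.1, -7.22]]
[[-3.0, -25.0, -0.1, -7.22], [0.2, -25.2, -0.1, -7.22], [3.3, -25.0, -0.1, -7.22], [6.4, -24.4, -0.1, -7.22], [9.5, -23.3, -0.1, -7.22]]
```

{"method": "jog_arm", "body": {
  "rows": [
    [-25,-5,0,-7.2],
    [-24,-8,0,-7.2],
    [-23,-11,0,-7.2],
    [-21,-14,0,-7.2],
    [-19,-16,0,-7.2]
  ]
}}

```text
clock: 6.2
tool_pos: [0.5219, 0.0673, 0.21]
tool_rot: [-1.278, -2.869, 0.001]
ft_force: [0.4, -1.3, -0.1]
grip_width: 0.101
finger_force: 45.0
```

{"method": "jog_arm", "body": {
  "rows": [
    [-17,-18,0,-7.2],
    [-15,-20,0,-7.2],
    [-12,-22,0,-7.2],
    [-9,-24,0,-7.2],
    [-6,-24,0,-7.2]
  ]
}}

```text
clock: 6.7
tool_pos: [0.5104, -0.0573, 0.21]
tool_rot: [-0.329, -3.123, -0.0]
ft_force: [0.9, -0.3, -0.4]
grip_width: 0.098
finger_force: 45.0
```

{"method": "jog_arm", "body": {
  "rows": [
    [-3,-25,0,-7.2],
    [0,-25,0,-7.2],
    [3,-25,0,-7.2],
    [6,-24,0,-7.2],
    [9,-23,0,-7.2]
  ]
}}

```text
clock: 7.2
tool_pos: [0.4996, -0.1813, 0.21]
tool_rot: [0.652, -3.072, -0.001]
ft_force: [-0.2, 0.3, 0.1]
grip_width: 0.097
finger_force: 45.0
```

{"method": "jog_arm", "body": {
  "rows": [
    [0,0,0,0],
    [0,0,0,0],
    [0,0,0,0],
    [0,0,0,0],
    [0,0,0,0]
  ]
}}

```text
clock: 7.7
tool_pos: [0.5005, -0.1797, 0.2105]
tool_rot: [-0.645, 3.075, 0.001]
ft_force: [-0.3, 0.7, -0.0]
grip_width: 0.099
finger_force: 45.0
```

```bash
python3 - <<'E'
from h import *
s=manip.read_state();M=R.from_rotvec(s['tool_rot']).as_matrix(); print(s['joint_positions'].round(3),s['tool_pos'],np.degrees(np.arctan2(M[1,0],M[0,0])))
cap('wrist','w2'); z=load('w2'); print(np.round(proj(z,[.4645,-.1977,.106])))
cv2.imwrite('pics/w2b.png',cv2.resize(z['p'][40:300,110:410,::-1],None,fx=2.3,fy=2.3,interpolation=cv2.INTER_CUBIC))
E
```

```text
[-0.255  0.135  0.565  1.752 -0.076  1.277  2.313] [ 0.50046315 -0.17971932  0.21046231] -156.28876625068708
[254. 146.]
```

View pics/w2b.png

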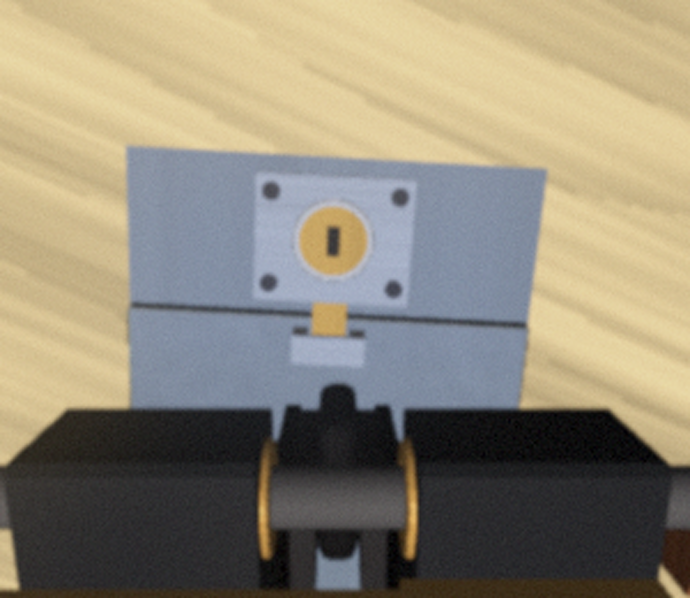

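Lock face centre is at about (333,241) in the crop; the case corners are (255,173), (416,182), (406,304), (252,297); the keyway is clear and at rest. The box looks about 3° off the tool yaw.

```bash
python3 - <<'E'
from h import *
z=load('w2'); f=lambda a,b,h:pt(z,110+(a+.5)/2.3-.5,40+(b+.5)/2.3-.5,h)
ang=lambda p,q:np.degrees(np.arctan2(q[1]-p[1],q[0]-p[0]))
A,B,C,D=[f(*c,.104) for c in((255,173),(416,182),(406,304),(252,297))]
print('case',(A+B+C+D)/4,'angs',ang(A,B)%180,ang(D,C)%180,ang(A,D)%180,ang(B,C)%180,[np.linalg.norm(B-A),np.linalg.norm(D-A)])
print('seam',ang(f(133,305,.09),f(525,324,.09))%180)
p=z['p']; hsv=cv2.cvtColor(p,cv2.COLOR_RGB2HSV)
m=((hsv[...,0]>10)&(hsv[...,0]<30)&(hsv[...,1]>120)).astype(np.uint8); m[:,:230]=0;m[:,280:]=0;m[:120]=0;m[190:]=0
c,_=cv2.findContours(m,cv2.RETR_EXTERNAL,cv2.CHAIN_APPROX_NONE)
for k in c:
    if cv2.contourArea(k)>30:
        mo=cv2.moments(k); u,v=mo['m10']/mo['m00'],mo['m01']/mo['m00']; print('brass',u,v,cv2.contourArea(k),pt(z,u,v,.106 if v<160 else .098).round(4), 'depth z',pt(z,u+5,v)[2])
g=p.sum(2).astype(int); mk=np.zeros(g.shape,bool); mk[134:156,248:262]=g[134:156,248:262]<230
v,u=np.nonzero(mk); print('hole',u.mean(),v.mean(),len(u),pt(z,u.mean(),v.mean(),.106).round(4))
# top faces depth-plane
q=pt(z,*np.array([215,150])); print('caseplane',pt(z,230,150),pt(z,170,150)[2])
E
```

```text
case [ 0.46304408 -0.19831601  0.104     ] angs 110.67375088456362 111.13112937713093 20.570948035118004 20.65607075647504 [np.float64(0.06252108431229056), np.float64(0.04883571923338234)]
seam 110.94018585023755
brass 252.67596281540503 178.4422310756972 125.5 [ 0.4942 -0.1863  0.098 ] depth z 0.10082631357413102
brass 254.39786967418544 144.15883458646616 532.0 [ 0.4627 -0.1983  0.106 ] depth z 0.10857256451804692
hole 254.5 144.76190476190476 42 [ 0.4632 -0.1979  0.106 ]
caseplane [ 0.47644889 -0.21645244  0.1062975 ] 0.09155445464554285
```

```bash
python3 - <<'E'
from h import *
np.set_printoptions(legacy='1.25')
plan([.4633,-.198,.155],-159.2,5)
E
```

```text
from [ 0.5004 -0.1799  0.2105] yaw -156.3 dyaw -2.9 j [-0.25  0.13  0.57  1.75 -0.08  1.28  2.31] t 7.75
[[8.3, -0.3, 11.1, 0.58], [8.2, -0.4, 11.1, 0.58], [8.3, -0.5, 11.1, 0.58], [8.2, -0.6, 11.1, 0.58], [8.2, -0.7, 11.1, 0.58]]
```

{"method": "jog_arm", "body": {
  "rows": [
    [8.3,-0.3,8,0.58],
    [8.3,-0.4,12,0.58],
    [8.2,-0.5,15,0.58],
    [8.2,-0.6,12,0.58],
    [8.2,-0.7,8,0.58]
  ],
  "squeeze": 60
}}

```text
clock: 8.25
tool_pos: [0.462, -0.1988, 0.1543]
tool_rot: [0.564, -3.089, -0.001]
ft_force: [-0.8, -1.1, 0.1]
grip_width: 0.097
finger_force: 60.0
```

{"method": "jog_arm", "body": {
  "rows": [
    [0,0,0,0],
    [0,0,0,0],
    [0,0,0,0],
    [0,0,0,0],
    [0,0,0,0]
  ]
}}

```text
clock: 8.75
tool_pos: [0.4636, -0.1986, 0.1558]
tool_rot: [-0.567, 3.09, -0.0]
ft_force: [0.2, -0.5, -0.1]
grip_width: 0.1
finger_force: 60.0
```

```bash
python3 - <<'E'
from h import *
np.set_printoptions(legacy='1.25')
plan([.4633,-.198,.15],-159.2,5)
cap('wrist','w3');cap('scene','s3'); z=load('w3'); y=load('s3'); u,v=proj(y,[.463,-.198,.12]);u,v=int(u),int(v);print(u,v)
a=cv2.resize(z['p'][90:290,150:350,::-1],(550,550)); b=cv2.resize(y['p'][v-25:v+25,u-12:u+12,::-1],(264,550),interpolation=cv2.INTER_CUBIC)
cv2.imwrite('pics/w3b.png',np.hstack([a,b])[:, :800])
E
```

```text
from [ 0.4636 -0.1986  0.1558] yaw -159.21 dyaw 0.01 j [-0.23  0.12  0.58  1.89 -0.07  1.16  2.31] t 8.75
[[0.0, 0.1, 1.2, -0.0], [0.0, 0.2, 1.1, -0.0], [0.0, 0.1, 1.2, -0.0], [0.1, 0.1, 1.1, -0.0], [-0.0, 0.1, 1.2, -0.0]]
228 151
```

View pics/w3b.png

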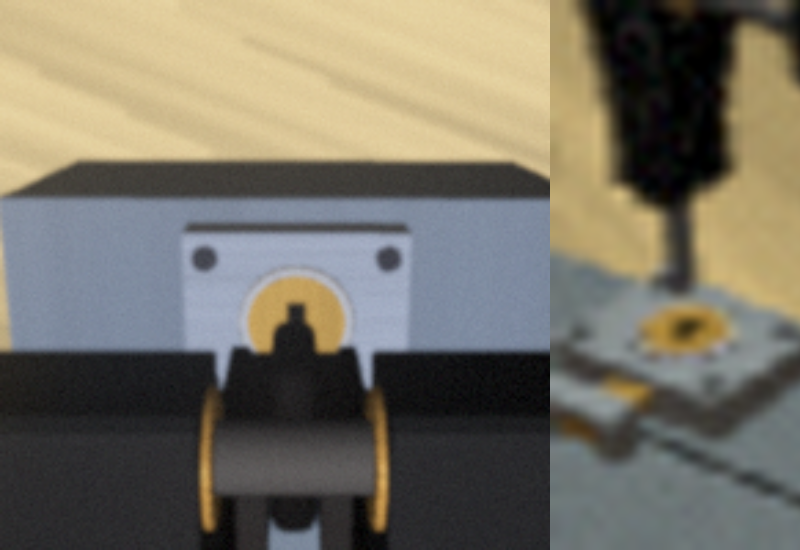

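The key lines up with the keyway (296 vs 295 px), yaw parallel to the case edges. I'll descend in small steps and watch the force.

{"method": "jog_arm", "body": {
  "rows": [
    [0,0.5,3,0],
    [0,0,3,0],
    [0,0,2,0],
    [0,0,2,0],
    [0,0,1,0]
  ]
}}

```text
clock: 9.35
tool_pos: [0.4629, -0.1982, 0.1442]
tool_rot: [0.566, -3.09, -0.0]
ft_force: [0.8, -0.6, -0.5]
grip_width: 0.102
finger_force: 60.0
```

{"method": "jog_arm", "body": {
  "rows": [
    [0,0,2,0],
    [0,0,2,0],
    [0,0,2,0],
    [0,0,2,0],
    [0,0,0,0]
  ]
}}

```text
clock: 9.85
tool_pos: [0.4631, -0.1981, 0.1363]
tool_rot: [-0.566, 3.09, 0.0]
ft_force: [2.0, 0.4, -0.6]
grip_width: 0.098
finger_force: 60.0
```

{"method": "jog_arm", "body": {
  "rows": [
    [0,0,1.5,0],
    [0,0,1,0],
    [0,0,1,0],
    [0,0,1,0],
    [0,0,0,0]
  ]
}}

```text
clock: 10.35
tool_pos: [0.4631, -0.1981, 0.1319]
tool_rot: [-0.566, 3.09, 0.0]
ft_force: [0.8, -0.2, -1.1]
grip_width: 0.098
finger_force: 60.0
```

{"method": "jog_arm", "body": {
  "rows": [
    [-0.5,0,0.5,0],
    [-0.5,0,0.5,0],
    [-0.5,0,0.5,0],
    [0,0,0.5,0],
    [0,0,0,0]
  ]
}}

```text
clock: 10.85
tool_pos: [0.464, -0.1981, 0.1306]
tool_rot: [0.565, -3.09, -0.0]
ft_force: [-5.8, -0.3, 10.6]
grip_width: 0.1
finger_force: 60.0
```

{"method": "jog_arm", "body": {
  "rows": [
    [-0.5,0,0.3,0],
    [-0.5,0,0.3,0],
    [0,0,0.3,0],
    [0,0,0,0],
    [0,0,0,0]
  ]
}}

```text
clock: 11.35
tool_pos: [0.4651, -0.198, 0.13]
tool_rot: [0.565, -3.09, 0.0]
ft_force: [-5.9, -0.4, 11.9]
grip_width: 0.103
finger_force: 60.0
```

{"method": "jog_arm", "body": {
  "rows": [
    [0,0,0.6,0],
    [0,0,0.6,0],
    [0,0,0.6,0],
    [0,0,0,0],
    [0,0,0,0]
  ]
}}

```text
clock: 11.85
tool_pos: [0.4647, -0.198, 0.1272]
tool_rot: [0.565, -3.089, 0.0]
ft_force: [-2.4, -2.8, 1.1]
grip_width: 0.101
finger_force: 60.0
```

{"method": "jog_arm", "body": {
  "rows": [
    [0.5,0,1,0],
    [0.5,0,1,0],
    [0,0,1,0],
    [0,0,0.6,0],
    [0,0,0,0]
  ]
}}

```text
clock: 12.35
tool_pos: [0.4642, -0.1976, 0.1234]
tool_rot: [0.566, -3.09, -0.0]
ft_force: [-2.9, -1.1, -1.0]
grip_width: 0.103
finger_force: 60.0
```

{"method": "jog_arm", "body": {
  "rows": [
    [-0.5,0,0.5,0],
    [-0.5,0,0.5,0],
    [-0.5,0,0.3,0],
    [-0.3,0,0.3,0],
    [0,0,0,0]
  ]
}}

```text
clock: 12.85
tool_pos: [0.4651, -0.198, 0.1222]
tool_rot: [0.564, -3.089, 0.0]
ft_force: [-8.0, -2.8, 5.4]
grip_width: 0.1
finger_force: 60.0
```

{"method": "jog_arm", "body": {
  "rows": [
    [-0.3,0,0.4,0],
    [0,0,0.5,0],
    [0,0,0.5,0],
    [0,0,0.5,0],
    [0,0,0,0]
  ]
}}

```text
clock: 13.35
tool_pos: [0.4659, -0.198, 0.1214]
tool_rot: [0.564, -3.09, 0.0]
ft_force: [-10.9, -0.6, 17.6]
grip_width: 0.101
finger_force: 60.0
```

{"method": "jog_arm", "body": {
  "rows": [
    [0,0,0.5,0],
    [-0.4,0,0.3,0],
    [-0.3,0,0.3,0],
    [0.3,0,0.3,0],
    [0,0,0,0]
  ]
}}

```text
clock: 13.85
tool_pos: [0.4661, -0.198, 0.1209]
tool_rot: [0.564, -3.09, -0.0]
ft_force: [-15.7, 0.7, 29.4]
grip_width: 0.099
finger_force: 60.0
```

{"method": "jog_arm", "body": {
  "rows": [
    [0,0,-0.8,0],
    [0.8,0,-0.8,0],
    [0.8,0,-0.6,0],
    [0.8,0,0,0],
    [0,0,0,0]
  ]
}}

```text
clock: 14.35
tool_pos: [0.4652, -0.1981, 0.1219]
tool_rot: [-0.566, 3.089, -0.001]
ft_force: [-4.3, -1.6, 6.9]
grip_width: 0.094
finger_force: 60.0
```

{"method": "jog_arm", "body": {
  "rows": [
    [0.7,0,-0.5,0],
    [0.7,0,-0.5,0],
    [0.5,0,0,0],
    [0,0,0,0],
    [0,0,0,0]
  ]
}}

```text
clock: 14.85
tool_pos: [0.4636, -0.198, 0.1223]
tool_rot: [-0.567, 3.088, -0.0]
ft_force: [3.4, 1.0, 0.7]
grip_width: 0.092
finger_force: 60.0
```

```bash
python3 - <<'E'
from h import *
s=manip.read_state(); print(s['ft_force'],s['torque'],s['tool_pos'])
cap('wrist','w4');cap('scene','s4'); z=load('w4'); y=load('s4'); u,v=proj(y,[.463,-.198,.12]);u,v=int(u),int(v)
a=cv2.resize(z['p'][90:290,150:350,::-1],(500,500)); b=cv2.resize(y['p'][v-25:v+25,u-15:u+15,::-1],(300,500),interpolation=cv2.INTER_CUBIC)
cv2.imwrite('pics/w4b.png',np.hstack([a,b]))
E
```

```text
[3.39504552 1.02565245 0.73128666] [ 0.23806639 -0.93945121 -0.00875222] [ 0.46358405 -0.1980375   0.12231114]
```

View pics/w4b.png

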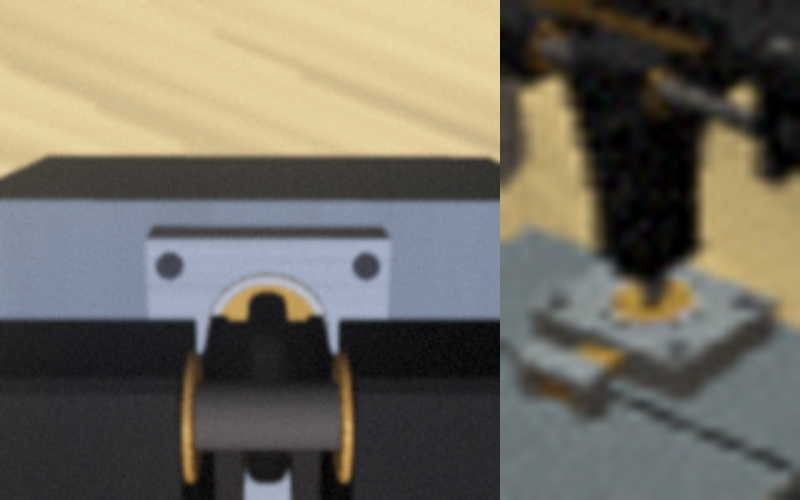

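{"method": "jog_arm", "body": {
  "rows": [
    [-0.5,0,0.5,0],
    [-0.5,0,0.5,0],
    [-0.4,0,0.5,0],
    [0,0,0.5,0],
    [0,0,0,0]
  ]
}}

```text
clock: 15.45
tool_pos: [0.4638, -0.198, 0.1199]
tool_rot: [0.566, -3.09, -0.0]
ft_force: [0.7, -0.4, 3.6]
grip_width: 0.103
finger_force: 60.0
```

{"method": "jog_arm", "body": {
  "rows": [
    [-0.2,0,0.6,0],
    [-0.2,0,0.6,0],
    [0,0,0.6,0],
    [0,0,0.6,0],
    [0,0,0,0]
  ]
}}

```text
clock: 15.95
tool_pos: [0.4639, -0.1977, 0.1172]
tool_rot: [0.566, -3.089, -0.0]
ft_force: [-1.5, -1.5, 0.6]
grip_width: 0.099
finger_force: 60.0
```

Both pins passed. On to home.

{"method": "jog_arm", "body": {
  "rows": [
    [0.2,0,1,0],
    [0.2,0,1,0],
    [0,0,1,0],
    [0,0,1,0],
    [0,0,0,0]
  ]
}}

```text
clock: 16.45
tool_pos: [0.4638, -0.1977, 0.1133]
tool_rot: [0.566, -3.09, -0.001]
ft_force: [-1.4, -0.6, -1.0]
grip_width: 0.096
finger_force: 60.0
```

{"method": "jog_arm", "body": {
  "rows": [
    [0,0,0.7,0],
    [0,0,0.7,0],
    [0,0,0.6,0],
    [0,0,0.5,0],
    [0,0,0,0]
  ]
}}

```text
clock: 16.95
tool_pos: [0.464, -0.1978, 0.1114]
tool_rot: [0.566, -3.09, -0.0]
ft_force: [-4.6, 0.9, 6.2]
grip_width: 0.099
finger_force: 60.0
```

{"method": "jog_arm", "body": {
  "rows": [
    [0.1,0,0.4,0],
    [0.1,0,0.3,0],
    [0,0,0.2,0],
    [0,0,0,0],
    [0,0,0,0]
  ]
}}

```text
clock: 17.45
tool_pos: [0.4641, -0.1979, 0.1112]
tool_rot: [-0.566, 3.09, 0.001]
ft_force: [-8.2, 1.6, 14.1]
grip_width: 0.101
finger_force: 60.0
```

```bash
python3 - <<'E'
from h import *
s=manip.read_state(); print(s['ft_force'],s['torque'],s['tool_pos'],s['joint_positions'].round(2))
cap('scene','s5'); y=load('s5'); u,v=proj(y,[.463,-.198,.12]);u,v=int(u),int(v)
cv2.imwrite('pics/s5b.png',cv2.resize(y['p'][v-25:v+20,u-27:u+27,::-1],(648,540),interpolation=cv2.INTER_CUBIC))
E
```

```text
[-8.1891461   1.61035418 14.07219137] [ 0.30931433  1.91886521 -0.01695332] [ 0.46406734 -0.19790653  0.11118936] [-0.21  0.17  0.58  1.94 -0.11  1.06  2.35]
```

View pics/s5b.png

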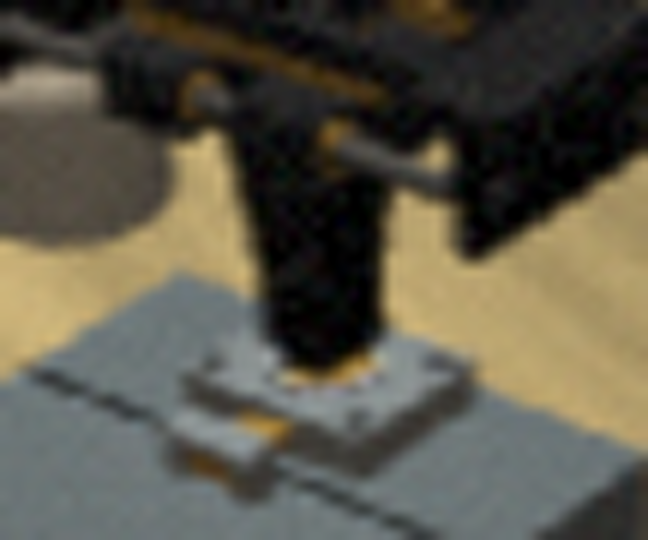

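The key is seated: it makes stiff contact at the expected height and the collar is on the face in the picture. I'll centre the hand to drop the sideways force, then turn.

{"method": "jog_arm", "body": {
  "rows": [
    [0.4,0,-0.2,0],
    [0.3,0,0,0],
    [0,0,0,0],
    [0,0,0,0],
    [0,0,0,0]
  ]
}}

```text
clock: 18.0
tool_pos: [0.4639, -0.1979, 0.1113]
tool_rot: [-0.566, 3.089, 0.0]
ft_force: [-4.5, 0.5, 9.8]
grip_width: 0.099
finger_force: 60.0
```

{"method": "jog_arm", "body": {
  "rows": [
    [0,0,0,4],
    [0,0,0,5],
    [0,0,0,5],
    [0,0,0,5],
    [0,0,0,5]
  ]
}}

```text
clock: 18.5
tool_pos: [0.464, -0.198, 0.1113]
tool_rot: [0.094, 3.139, 0.001]
ft_force: [-4.0, 0.9, 9.0]
grip_width: 0.097
finger_force: 60.0
```

{"method": "jog_arm", "body": {
  "rows": [
    [0.3,0,0,5],
    [0,0,0,5],
    [0,0,0,5],
    [0,0,0,5],
    [0,0,0,5]
  ]
}}

```text
clock: 19.0
tool_pos: [0.4639, -0.198, 0.1113]
tool_rot: [0.77, 3.044, 0.001]
ft_force: [-3.3, 0.7, 9.1]
grip_width: 0.101
finger_force: 60.0
```

{"method": "jog_arm", "body": {
  "rows": [
    [0,0,0,5],
    [0,0,0,5],
    [0,0,0,5],
    [0,0,0,5],
    [0,0,0,5]
  ]
}}

```text
clock: 19.5
tool_pos: [0.4639, -0.198, 0.1113]
tool_rot: [1.411, 2.805, 0.002]
ft_force: [-2.8, 0.5, 9.0]
grip_width: 0.098
finger_force: 60.0
```

{"method": "jog_arm", "body": {
  "rows": [
    [0,0,0,5],
    [0,0,0,5],
    [0,0,0,4],
    [0,0,0,4],
    [0,0,0,2]
  ]
}}

```text
clock: 20.0
tool_pos: [0.4639, -0.198, 0.1113]
tool_rot: [1.876, 2.519, 0.002]
ft_force: [-3.2, 0.5, 10.4]
grip_width: 0.099
finger_force: 60.0
```

{"method": "jog_arm", "body": {
  "rows": [
    [0,0,0,0],
    [0,0,0,0],
    [0,0,0,0],
    [0,0,0,0],
    [0,0,0,0]
  ]
}}

```text
clock: 20.5
tool_pos: [0.4638, -0.1981, 0.1113]
tool_rot: [1.872, 2.521, 0.002]
ft_force: [-4.0, 0.6, 9.1]
grip_width: 0.101
finger_force: 60.0
```

```bash
python3 - <<'E'
from h import *
s=manip.read_state(); M=R.from_rotvec(s['tool_rot']).as_matrix(); print(s['ft_force'],s['torque'],s['tool_pos'],s['joint_positions'].round(2),np.degrees(np.arctan2(M[1,0],M[0,0])))
cap('scene','s6');cap('top','t6');cap('wrist','w6'); y=load('s6'); u,v=proj(y,[.463,-.198,.12]);u,v=int(u),int(v)
b=cv2.resize(y['p'][v-25:v+20,u-27:u+27,::-1],(400,400),interpolation=cv2.INTER_CUBIC)
t=cv2.resize(load('w6')['p'][90:290,150:350,::-1],(400,400),interpolation=cv2.INTER_CUBIC)
cv2.imwrite('pics/s6b.png',np.hstack([b,t]))
E
```

```text
[-4.03325767  0.57541188  9.132938  ] [0.0572383  0.97231235 0.13831222] [ 0.46381877 -0.19805164  0.11130429] [-0.39  0.19  0.78  1.95 -0.15  1.06  0.75] 106.79779615445392
```

View pics/s6b.png

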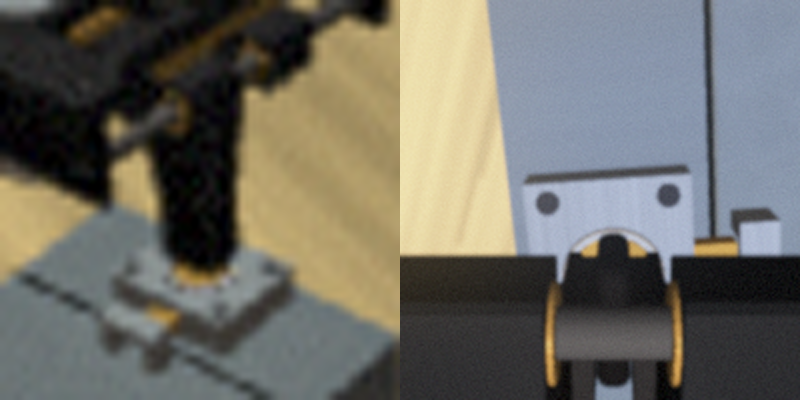

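The tongue is drawn back, with a gap at the keeper. The spring torque reads 0.14 N m, which matches the cylinder being near its stop. The grip is 60 N and steady, so I'm handing in.

```bash
python3 -c "
from bench import manip
print(manip.read_state()['torque']); print(manip.finish_job())"
```

```text
[0.14133581 1.01160003 0.09626237]
the job is handed in; nothing more can be done
None
```

The box key is fully home in the lock, turned about a quarter clockwise and still gripped at 60 N, with the latch tongue seen drawn back; the job is handed in, but no verdict came back, so I can't confirm it passed.

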